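# Dock the gel tank and lock it with the collar

### The arm

A 6-joint arm with a two-finger parallel gripper is mounted at the origin on the work surface. World frame = base frame: x ahead of the robot, y to its left, z up, the work surface at z = 0. Lengths are in mm, angles in rad, forces in N, time in s.
With the tool pointing down it reaches from about 325 to 900 mm from the base axis. Payload 3.5 kg.
Tool frame: the origin (TCP) lies midway between the tips of the shut fingers; the grasp point (between the pads) lies 19 mm behind it; z points along the fingers, y is the line along which they close (so a half turn about z gives the same grasp; the last joint's range is limited). The gripper opens to 85 mm and grips with 20 to 120 N. Pads are 22 mm wide; open, the fingers measure 114 mm over their backs; the gripper's body (76 mm by 85 mm) begins 54 mm behind the grasp point. The pads swing forward as they close: fully open they stand 13 mm farther back than shut.
Start: joints at [-1.339, 0.276, -0.026, 1.268, 0, 1.467], TCP at [205.351, -590.299, 231.313] pointing down, gripper open.
Joint ranges: [-3.12, 3.12], [-0.85, 1.88], [-1.08, 1.24], [-1.95, 2.15], [-1.57, 1.53], [-3.14, 3.14]. Speed limits (rad/s): [2.57, 2.57, 3.14, 3.14, 3.14, 3.14].

### API

Orientations are given as [roll, pitch, yaw] about the fixed x, y, z axes, in that order (R = Rz(yaw) Ry(pitch) Rx(roll)).
In Python, from station import manip gives the robot as it stands. The module is installed in compiled form; this text tells all that it offers.
- The arm moves only by the shell command python3 -m creep 'ROWS' [FORCE]. ROWS is JSON, a list of rows, each a list of 5 numbers: the closure, from 0 (fully open) to 1 (shut), then the shift along the tool's x, y, z in units of 50 mm (1.0 is 50 mm), then the turn about the tool's z in units of 6 degrees (1.0 is 6 degrees). In form: [[fingers, dx, dy, dz, roll], ...]. A call has exactly 5 rows; each row shifts and turns the commanded pose from where the row before left it, along the tool's axes as they then stand; what a row does not reach is not made up. A row lasts 1/10 s, in which the tool goes at most 50 mm and 8.59 degrees, less where a joint would pass 70% of its speed; a pose out of reach is approached as far as the arm can. A call is refused whole if a number of a shift passes 1 or a number of a turn 1, either way. A call with a gripper value outside its range is refused whole. The fingers move at their own pace and stop on an object; FORCE is the grip in N (left out, the last holds). Time passes only in rows, so rows that do not move let the fingers close, or fill a call up. It gives the time, the measured TCP pose, the force, the opening and the grip force at its end, in the units of the state.
- manip.observe(): the state, without advancing time (a new reading comes with each control period).
- manip.snapshot(name): name is "scene" or "top" or "wrist"; returns the picture (480x640x3 uint8, blue, green, red); there is no depth.
- manip.camera_info(name): a dict with "fx", "fy", "cx", "cy" (pixels), "dist_coeffs" ([k1, k2, p1, p2, k3] as OpenCV has them; the pictures are not rectified), "rvec" (rotation vector, rad) and "tvec" (3), from world to camera coordinates, as OpenCV has them. Camera axes: x right, y down, z forward; pixel columns grow to the right and rows downward; lengths in mm; the calibration is good to about 2 mm. A picture is of the moment at which its call begins: read the wrist's pose just before it. camera_info takes no time and is no camera call; for the wrist camera it gives the pose at the moment of the call.
- manip.close_job(): hands the job in; it is judged then, once.
The state is a dict: "clock": time; "qpos": joint angles; "dq": joint speeds; "joint_torque": joint torques, N m; "ee_pos": TCP position; "tcp_rot": TCP orientation; "wrist_force": force on the tool from outside, world axes, zero at the start; "ft_torque": the same for the moment, N m; "gripper_width": finger opening in mm; "grip_force": force on a finger pad.
Only numpy, scipy, OpenCV 4.12 (cv2) and the standard library are available. Lean on these libraries where they do the work, as an engineer would, in place of code of your own. Each camera call takes 0.05 s, during which the arm holds its last target. There are 200 camera calls.

### The job

The gel tank has to go back on its power dock: without lifting or tipping it, slide the tank along the bench onto the dock's pegs until it is fully home and square against the dock's front face. The yellow locking collar stands in the way; once the tank is home, fit the collar over the dock's upright post, wide flange down, so that it lies flat in the pocket of the tank's cover. Leave the tip box and the bottle where they stand, and let go of everything.

Things in the scene. Friction and masses are not known exactly. Their poses are not given: they have to be found in the camera images.
- dock: Fixed white power unit, 80 (x) x 150 (y) x 85 mm high, black window on its front. Origin: bench level, middle of its front face; own +x points INTO the unit (the way the tank is pushed home), +y along the face, z up. Home: the tank's origin lies at x=-55, y=0 in this frame, with the same yaw.
- peg_mid (a point): Point midway between the tips of the dock's two horizontal brass pegs: 10 mm thick, round tips, 28 mm out from the front face (x=-28), at y=+-38, 30 mm above the bench.
- post_top (a point): Centre of the top of the dock's upright steel post: 18 mm thick, tapered over the top 10 mm, 105 mm high, at x=-43, y=0 in the dock's frame, on a foot bar 18 mm wide and 8 mm high that joins it to the unit.
- tank: Loose gel tank, 110 (x) x 120 (y) x 60 mm high, about 0.5 kg: white tray, clear rear walls, blue cover. Origin: centre of its underside; +x points to its front face (x=+55), which goes against the dock; it starts facing the dock within 0.5 rad. Too wide to grasp: push it on its faces.
- tank_front (a point): Middle of the tank's front face, 30 mm up. At y=+-38 from it are the sockets for the pegs, 15 mm wide, 16 mm high, 35 mm deep; between them a notch for the post through the full height, 26 mm wide, 55 mm deep.
- tank_pocket (a point): Centre of the floor of the pocket in the tank's blue cover (tank x=+12, y=0, 52 mm above the bench): square, 66 x 66 mm, 8 mm deep, for the collar's flange. It lies round the post when the tank is home.
- collar: Loose yellow plastic locking collar, 60 mm high, about 90 g, round: flange 60 mm across and 14 mm high at the bottom, above it a hub 38 mm across up to the top; a 22 mm hole right through. Origin: centre of its underside; z up its axis. It starts upright on the bench between tank and dock.
- tip_box: Bystander: loose pipette tip box, white with blue lid, 120 (x) x 80 (y) x 62 mm high, beside the dock. Origin: centre of its underside.
- bottle: Bystander: loose glass reagent bottle with blue cap, 60 mm across, 130 mm high, on the other side of the dock. Origin: centre of its underside.
- centrifuge: Bystander: fixed mini centrifuge, white base 150 (x) x 130 (y) x 45 mm with a closed blue dome, 105 mm high overall. Origin: centre of its underside.
There are look-alikes about, which are no part of the job. There is more than one size of the collar; the job needs the largest.

How it is judged (in metres and radians):
On the way:
1. The tank is home on the pegs while the collar is still off the post (x of tank in the frame of dock above -0.06 m and y of tank in the frame of dock between -0.005 and 0.005 m and angle between the x axis of tank and the x axis of dock, either way round below 0.06 rad and angle between tank's own z axis and vertical below 0.06 rad and horizontal distance between collar and post_top above 0.03 m), for 0.2 s.
At the end, for the whole second after the job is handed in: The tank stands flat and home: within 5 mm of touching the dock's face, within 5 mm sideways and 0.06 rad of square; the collar is round the post (axes within 4 mm), upright, flange down in the cover's pocket (underside 47 to 56 mm above the bench); both at rest (x of tank in the frame of dock above -0.06 m and y of tank in the frame of dock between -0.005 and 0.005 m and angle between the x axis of tank and the x axis of dock, either way round below 0.06 rad and angle between tank's own z axis and vertical below 0.06 rad and horizontal distance between collar and post_top below 0.004 m and height (world z) of collar between 0.047 and 0.056 m and angle between collar's own z axis and vertical below 0.08 rad and linear speed of each of collar, tank below 0.02 m/s).
It fails at once if The tip box is disturbed (moved more than 20 mm) (distance of tip_box from where it was at the start of the episode above 0.02 m).
It fails at once if The bottle is disturbed (moved more than 20 mm) or tipped (distance of bottle from where it was at the start of the episode above 0.02 m or angle between bottle's own z axis and vertical above 0.3 rad).
It fails at once if The tank is lifted off the bench or tipped (angle between tank's own z axis and vertical above 0.2 rad or height (world z) of tank above 0.015 m).
It also fails if it takes over 72 s, if anything falls off the work surface, if the arm or the gripper's body presses on something with over 40 N, if the wrist force passes 120 N, or if a joint passes its speed limit or range.

## Working session

There is one attempt and no reset: what is moved stays moved. The work goes in short steps, Python scripts to look and compute and a shell command to move; the robot and the scene stay as the last step left them, time stands still between calls to the robot, and variables do not carry over. Pictures are saved under pics/ and viewed, at most 10 in all, crops included, and the job is handed in when it is done.

```bash
mkdir -p pics
cat > h.py <<'E'
import numpy as np, cv2
from station import manip
def ray(name,uv,info=None):
    c=info or manip.camera_info(name)
    K=np.array([[c['fx'],0,c['cx']],[0,c['fy'],c['cy']],[0,0,1.]])
    R,_=cv2.Rodrigues(np.array(c['rvec'],float)); t=np.array(c['tvec'],float).reshape(3)
    p=cv2.undistortPoints(np.array(uv,float).reshape(-1,1,2),K,np.array(c['dist_coeffs'],float)).reshape(-1,2)
    d=np.c_[p,np.ones(len(p))]@R
    return -R.T@t,d
def onplane(name,uv,z,info=None):
    o,d=ray(name,uv,info); s=(z-o[2])/d[:,2]; return o+d*s[:,None]
E
python3 - <<'E'
from h import *
for n in ["scene","top"]:
    cv2.imwrite(f"pics/{n}1.png",manip.snapshot(n)); 
    o,d=ray(n,[[320,240]]); print(n,o,d,manip.camera_info(n)['fx'])
s=manip.observe(); print(s['clock'],s['ee_pos'],s['tcp_rot'],s['gripper_width'])
E
```

```text
scene [1376.24150245  -45.80019132  656.45681131] [[-0.80039025  0.16399163 -0.57668594]] 526.9564682284608
top [ 378.06359261  120.22913311 1097.70178144] [[ 0.21148892  0.00812862 -0.97740969]] 550.315147640459
0.1 [ 205.19451602 -589.59973233  230.24937784] [-3.13955409e+00 -2.24446650e-04  3.34826840e-01] 85.58252672636722
```

View pics/scene1.png

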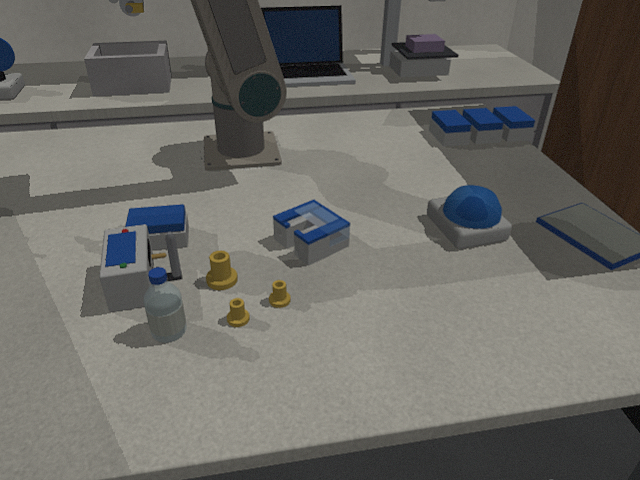

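View pics/top1.png

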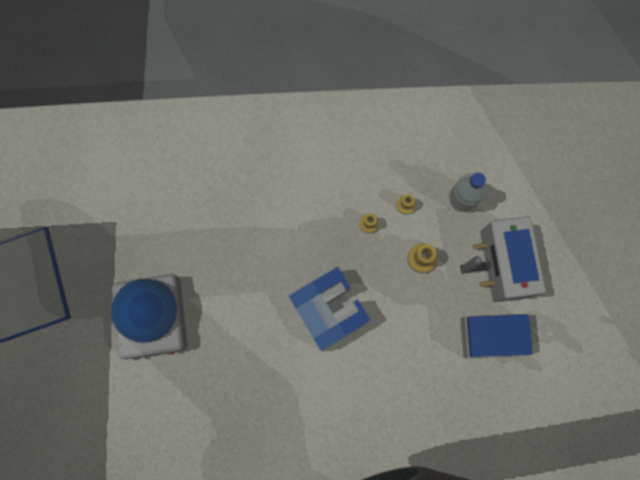

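Top view: tank at about (330,310) with its notch facing the dock. The largest collar is at (423,257) and the dock at (518,258), pegs at (478,246) and (484,284), post top near (466,267). The bottle is at (468,192), the tip box at (500,336) and the centrifuge at (148,315).

Run:
```python
from h import *
im=cv2.imread("pics/top1.png"); hsv=cv2.cvtColor(im,cv2.COLOR_BGR2HSV)
blue=cv2.inRange(hsv,(100,120,60),(125,255,255)); yel=cv2.inRange(hsv,(15,110,60),(35,255,255))
blue=cv2.morphologyEx(blue,cv2.MORPH_CLOSE,np.ones((3,3)))
for m,z,nm in((blue,60,'blue'),(yel,14,'yel')):
    cs,_=cv2.findContours(m,cv2.RETR_EXTERNAL,cv2.CHAIN_APPROX_NONE)
    for c in cs:
        if cv2.contourArea(c)<25: continue
        zz=z; cx=c[:,0,:].mean(0)
        if nm=='blue' and cx[0]>505 and cx[1]<300: zz=86
        P=onplane("top",c[:,0,:].astype(float),zz)[:,:2].astype(np.float32)
        r=cv2.minAreaRect(P); print(nm,zz,cx.round(),'rect',np.round(r[0],1),np.round(r[1],1),round(r[2],1), np.round(cv2.boxPoints(r)).tolist() if r[1][0]>50 else '')
c=im[165:325,400:560]; cv2.imwrite("pics/crop1.png",cv2.resize(c,(640,640),interpolation=cv2.INTER_CUBIC)[:600])
```

```text
blue 60 [499. 335.] rect [ 405.2 -199.2] [115.5  72.2] 89.5 [[369.0, -257.0], [441.0, -257.0], [442.0, -142.0], [370.0, -141.0]]
blue 60 [ 35. 328.] rect [453.8 683.7] [ 11.2 139.8] 20.8 
blue 60 [344. 326.] rect [438.7  99.2] [ 42.7 106.1] 29.5 
blue 60 [144. 310.] rect [481.6 469.9] [122.6 113.5] 69.1 [[407.0, 433.0], [513.0, 392.0], [556.0, 507.0], [450.0, 547.0]]
blue 60 [320. 286.] rect [503.9 134.1] [ 43.9 106.2] 28.4 
blue 86 [521. 256.] rect [ 550.5 -248. ] [96.9 46.9] 4.4 [[500.0, -228.0], [504.0, -275.0], [601.0, -268.0], [597.0, -221.0]]
blue 60 [478. 180.] rect [ 711.  -188.9] [24.6 25.6] 59.3 
yel 14 [422. 258.] rect [567.6 -73.6] [56.6 55. ] 87.3 [[539.0, -101.0], [594.0, -103.0], [596.0, -47.0], [541.0, -44.0]]
yel 14 [369. 223.] rect [642.9  28.1] [36.3 35.2] 41.3 
yel 14 [406. 204.] rect [680.1 -48.6] [34.9 38.5] 85.9
```

View pics/crop1.png

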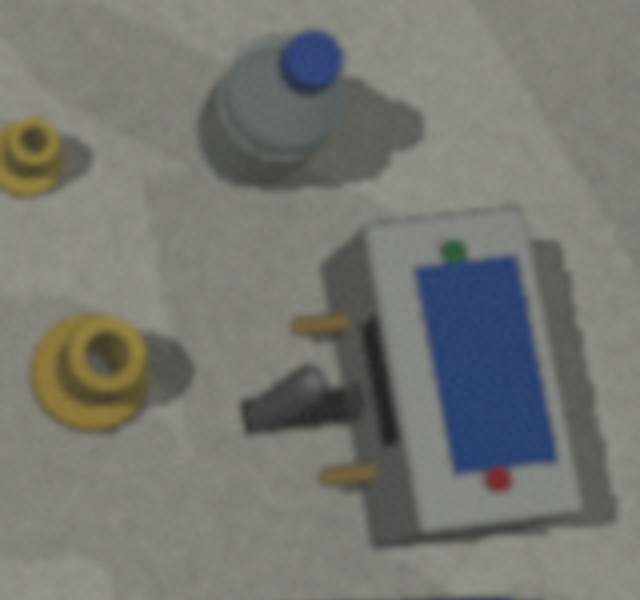

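The crop shows peg tips at full-image (473,247) and (480,284.5), the post top near (477.5,259), and the dock's top corners clearly.

Run:
```python
from h import *
f=lambda p:np.array(p,float)/4+[400,165]
pk=onplane("top",f([[293,327],[320,478]]),30)[:,:2]; print('pegtips',pk, np.linalg.norm(pk[0]-pk[1]))
ct=onplane("top",f([[368,228],[522,207],[580,510],[422,530]]),85)[:,:2]; print('dock top',ct,[np.linalg.norm(ct[i]-ct[(i+1)%4]) for i in range(4)])
print('post',onplane("top",f([[311,377]]),105))
fr=(ct[0]+ct[3])/2; ydir=ct[0]-ct[3]; ydir/=np.linalg.norm(ydir)
bx=ct[1]-ct[2]; bx/=np.linalg.norm(bx)
print('front mid',fr,'angles x-axis',[np.degrees(np.arctan2(v[1],v[0]))-90 for v in (ydir,bx,(pk[0]-pk[1]))], 'pegmid',pk.mean(0))
print('collar hubtop',onplane("top",f([[106,355]]),60))
im=cv2.imread("pics/top1.png"); hsv=cv2.cvtColor(im,cv2.COLOR_BGR2HSV)
m=cv2.inRange(hsv,(95,70,60),(125,255,255)); m[:, :280]=0; m[:,380:]=0; m[:250]=0; m[360:]=0
P=onplane("top",cv2.findNonZero(m)[:,0].astype(float),60)[:,:2].astype(np.float32)
r=cv2.minAreaRect(P); print('tank',r,cv2.boxPoints(r))
```

```text
pegtips [[ 581.61803723 -174.40690809]
 [ 505.79806506 -180.30481972]] 76.04902065178543
dock top [[ 617.42353645 -200.09649231]
 [ 624.47482047 -275.87230442]
 [ 478.29620804 -285.73436218]
 [ 472.74982689 -210.1167394 ]] [np.float64(76.1031819779717), np.float64(146.51091056715953), np.float64(75.82075717663308), np.float64(145.02030060671197)]
post [[ 543.56978389 -159.71917237  105.        ]]
front mid [ 545.08668167 -205.10661586] angles x-axis [np.float64(-86.03796383004028), np.float64(-86.140342937344), np.float64(-85.55201222283186)] pegmid [ 543.70805114 -177.3558639 ]
collar hubtop [[566.34447603 -74.40464493  60.        ]]
tank ((471.8175964355469, 117.04986572265625), (120.00469970703125, 109.53588104248047), 28.31780242919922) [[393.0159   136.80092 ]
 [444.97556   40.373177]
 [550.61926   97.29881 ]
 [498.65964  193.72656 ]]
```

```bash
cat > go.py <<'E'
# usage: go.py X Y Z psi -> total shift in tool axes (units), after the turn
import sys; from h import *
X,Y,Z,p=map(float,sys.argv[1:5]); s=manip.observe(); e=s['ee_pos']; q=s['tcp_rot'][2]
d=np.array([X,Y,Z])-e; t=np.degrees((q-p+np.pi)%(2*np.pi)-np.pi)
f=lambda a:np.round([(d[0]*np.cos(a)+d[1]*np.sin(a))/50,(d[0]*np.sin(a)-d[1]*np.cos(a))/50,-d[2]/50],3)
print('t',round(s['clock'],2),'pose',e.round(1),s['tcp_rot'].round(3),'w',round(s['gripper_width'],1),'turn',round(t/6,2),'axes before',f(q),'after turn',f(p),'F',np.round(s['wrist_force'],1))
E
python3 -m creep '[[0,0,0,0,-1],[0,0,0,0,-1],[0,0,0,0,-1],[0,0,0,0,-1],[0,0,0,0,-1]]'
python3 -m creep '[[0,0,0,0,-1],[0,0,0,0,-1],[0,0,0,0,-1],[0,0,0,0,-1],[0,0,0,0,-1]]'
python3 -m creep '[[0,0,0,0,-1],[0,0,0,0,-1],[0,0,0,0,-0.47],[0,0,0,0,0],[0,0,0,0,0]]'
python3 go.py 566.3 -74 150 1.64
```

```text
clock: 0.6
ee_pos: [205.2, -589.8, 230.6]
tcp_rot: [-3.141, -0.001, 0.863]
wrist_force: [-0.0, -0.2, 0.1]
gripper_width: 85.2
grip_force: 0.0
clock: 1.1
ee_pos: [205.2, -589.8, 230.6]
tcp_rot: [-3.141, -0.001, 1.386]
wrist_force: [0.4, -0.8, 0.4]
gripper_width: 85.2
grip_force: 0.0
clock: 1.6
ee_pos: [205.3, -590.0, 230.8]
tcp_rot: [-3.141, -0.001, 1.64]
wrist_force: [0.5, -1.1, 0.1]
gripper_width: 85.3
grip_force: 0.0
t 1.6 pose [ 205.3 -590.   230.8] [-3.141e+00 -1.000e-03  1.640e+00] w 85.3 turn -0.0 axes before [9.799 7.913 1.617] after turn [9.796 7.917 1.617] F [ 0.5 -1.1  0.1]
```

```bash
python3 -m creep '[[0,0.6,0.5,0,0],[0,0.65,0.53,0,0],[0,0.65,0.53,0,0],[0,0.65,0.53,0,0],[0,0.65,0.53,0,0]]' >/dev/null
python3 -m creep '[[0,0.65,0.53,0,0],[0,0.65,0.53,0,0],[0,0.65,0.53,0,0],[0,0.65,0.53,0,0],[0,0.65,0.53,0,0]]' >/dev/null
python3 -m creep '[[0,0.65,0.53,0,0],[0,0.65,0.53,0,0],[0,0.65,0.53,0,0],[0,0.65,0.5,0,0],[0,0.1,0,0,0]]' >/dev/null
python3 -m creep '[[0,0,0,0,0],[0,0,0,0,0],[0,0,0,0,0],[0,0,0,0,0],[0,0,0,0,0]]' >/dev/null
python3 - <<'E'
from h import *
i=manip.camera_info("wrist"); w=manip.snapshot("wrist"); cv2.imwrite("pics/w1.png",w)
o,d=ray("wrist",[[320,240]],i); print(o,d)
E
python3 go.py 566.3 -74 25 1.64
```

```text
[534.55971722 -26.54183469 374.05711577] [[ 0.02812588 -0.33339287 -0.94247664]]
t 3.65 pose [ 540.3 -108.9  231.4] [3.142 0.    1.639] w 85.4 turn -0.01 axes before [0.662 0.568 4.128] after turn [0.661 0.568 4.128] F [-0.1 -0.4  0.3]
```

View pics/w1.png

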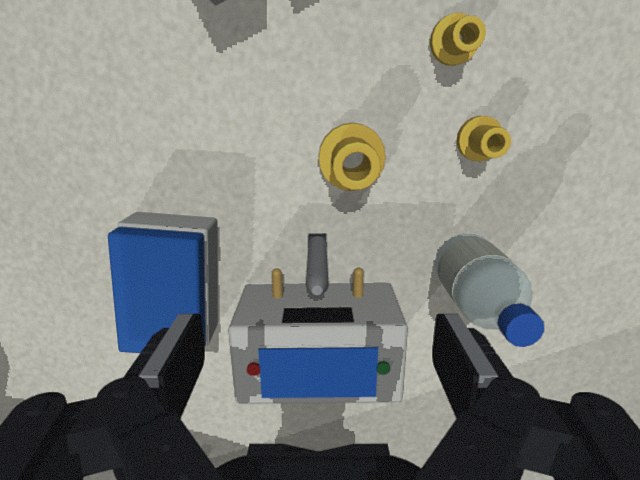

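The wrist view shows the big collar's hub at about (353,165), post top (317,289), peg tips (277,269) and (358,269), and the dock's top front edge at row ~325.

Run:
```python
from h import *
i=manip.camera_info("wrist"); w=cv2.imread("pics/w1.png"); hsv=cv2.cvtColor(w,cv2.COLOR_BGR2HSV)
P=lambda p,z:onplane("wrist",p,z,i)[:,:2].round(1)
print('hub',P([[353,165]],60),'post',P([[317,289]],105)); pk=P([[277,270],[358.5,269]],30); v=pk[1]-pk[0]
print('pegs',pk,np.linalg.norm(v),'mid',pk.mean(0),'deg',np.degrees(np.arctan2(v[1],v[0])))
m=cv2.inRange(hsv,(15,100,60),(35,255,255)); m[:,:310]=0; m[:,395:]=0;m[205:]=0;m[:110]=0
c=max(cv2.findContours(m,0,1)[0],key=cv2.contourArea)[:,0]
print('flange fit (upper part)',cv2.minEnclosingCircle(onplane("wrist",c[c[:,1]<160].astype(float),14,i)[:,:2].astype(np.float32)))
```

```text
hub [[565.2 -74.1]] post [[ 543.1 -159.9]]
pegs [[ 507.2 -180.3]
 [ 582.5 -174.1]] 75.55481453884988 mid [ 544.85 -177.2 ] deg 4.70696309681395
flange fit (upper part) ((567.676025390625, -72.57947540283203), 28.985210418701172)
```

```bash
python3 -m creep '[[0,0.3,0.28,0.7,0],[0,0.36,0.29,0.7,0],[0,0,0,0.8,0],[0,0,0,0.7,0],[0,0,0,0.5,0]]' >/dev/null
python3 -m creep '[[0,0,0,0.4,0],[0,0,0,0.3,0],[0,0,0,0,0],[1,0,0,0,0],[1,0,0,0,0]]' 40
python3 -m creep '[[1,0,0,0,0],[1,0,0,0,0],[1,0,0,0,0],[1,0,0,0,0],[1,0,0,0,0]]' 40
python3 go.py 400 -60 100 1.64
```

```text
clock: 4.65
ee_pos: [567.8, -73.8, 27.5]
tcp_rot: [3.139, 0.001, 1.64]
wrist_force: [0.5, -1.2, 1.0]
gripper_width: 58.9
grip_force: 0.0
clock: 5.15
ee_pos: [568.0, -73.7, 27.8]
tcp_rot: [3.139, 0.001, 1.641]
wrist_force: [-0.3, 0.3, 6.2]
gripper_width: 36.9
grip_force: 40.5
t 5.15 pose [568.  -73.7  27.8] [3.139e+00 1.000e-03 1.641e+00] w 36.9 turn 0.01 axes before [ 0.508 -3.333 -1.444] after turn [ 0.506 -3.333 -1.444] F [-0.3  0.3  6.2]
```

```bash
python3 -m creep '[[1,0,0,-0.5,0],[1,0.05,-0.3,-0.5,0],[1,0.1,-0.6,0,0],[1,0.1,-0.6,0,0],[1,0.1,-0.6,0,0]]' >/dev/null
python3 -m creep '[[1,0.1,-0.6,0,0],[1,0.05,-0.5,0,0],[1,0,-0.13,0,0],[1,0,0,0.5,0],[1,0,0,0.25,0]]' >/dev/null
python3 -m creep '[[1,0,0,0.15,0],[1,0,0,0.09,0],[1,0,0,0,0],[0,0,0,0,0],[0,0,0,0,0]]'
python3 -m creep '[[0,0,0,0,0],[0,0,0,-0.5,0],[0,0,0,-0.8,0],[0,0,0,-0.8,0],[0,0,0,-0.8,0]]'
python3 go.py 426 196 150 2.065
```

```text
clock: 6.65
ee_pos: [400.1, -60.3, 27.3]
tcp_rot: [3.14, 0.001, 1.641]
wrist_force: [-0.5, 0.9, 0.2]
gripper_width: 64.8
grip_force: 0.0
clock: 7.15
ee_pos: [398.6, -59.9, 173.2]
tcp_rot: [-3.142, -0.0, 1.641]
wrist_force: [0.8, 0.3, 0.2]
gripper_width: 85.1
grip_force: 0.0
t 7.15 pose [398.6 -59.9 173.2] [-3.142 -0.     1.641] w 85.1 turn -4.05 axes before [5.068 0.904 0.465] after turn [4.246 2.91  0.465] F [0.8 0.3 0.2]
```

```bash
python3 -m creep '[[0,0,0,0,-1],[0,0,0,0,-1],[0,0,0,0,-1],[0,0,0,0,-1],[0,0.6,0.4,0,-0.05]]' >/dev/null
python3 -m creep '[[0,0.7,0.49,0,0],[0,0.7,0.49,0,0],[0,0.7,0.49,0,0],[0,0.7,0.49,0,0],[0,0.6,0.4,0,0]]' >/dev/null
python3 -m creep '[[0,0.4,0.15,0,0],[0,0,0,0,0],[0,0,0,0,0],[0,0,0,0,0],[0,0,0,0,0]]' >/dev/null
python3 - <<'E'
from h import *
cv2.imwrite("pics/top2.png",manip.snapshot("top"))
i=manip.camera_info("wrist"); w=manip.snapshot("wrist"); cv2.imwrite("pics/w2.png",w)
E
python3 go.py 424.3 205 12 2.065
```

```text
t 8.75 pose [422.9 201.8 171.8] [-3.142  0.     2.063] w 85.5 turn -0.02 axes before [0.043 0.055 3.196] after turn [0.043 0.055 3.196] F [-0.5 -0.8 -0.1]
```

View pics/w2.png

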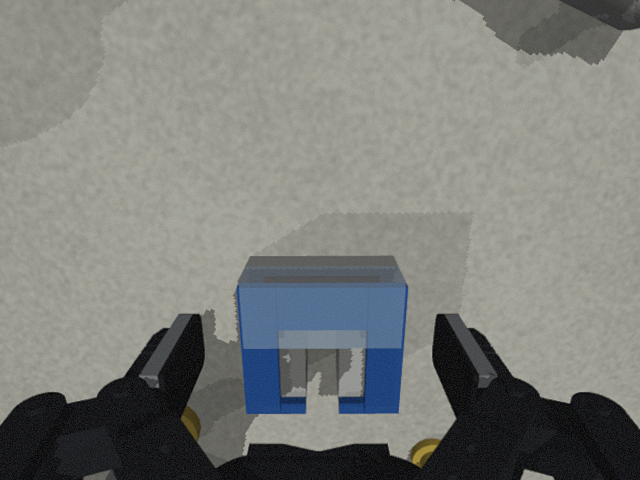

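The tank appears square to the tool, its rear top edge running from (238,284) to (407,287).

Run:
```python
from h import *
i=manip.camera_info("wrist")
a=onplane("wrist",[[237.5,284.5],[407,286.5],[398.5,413],[246,413.5]],60,i)[:,:2]; b=onplane("wrist",[[249,257],[396,257]],0,i)[:,:2]
print(a.round(1),np.linalg.norm(a[1]-a[0]),np.linalg.norm(a[2]-a[1]),b.round(1),a.mean(0))
for v in(a[1]-a[0],a[2]-a[3],b[1]-b[0]): print(np.degrees(np.arctan2(v[1],v[0])))
v=manip.observe()
psi=v['tcp_rot'][2]; x=np.array([np.cos(psi),np.sin(psi)]);y=np.array([np.sin(psi),-np.cos(psi)])
for p in [*a,*b]: print('tool frame',(p-v['ee_pos'][:2])@x,(p-v['ee_pos'][:2])@y)
```

```text
[[392.8 139.7]
 [497.5 194.1]
 [550.8  97.6]
 [445.1  40.4]] 117.96316746995254 110.27152414818354 [[392.8 135.7]
 [501.5 193.9]] [471.54478028 117.95251117]
27.440375994303157
28.395326364531925
28.19211794073979
tool frame -40.4498390356724 -55.89402461728308
tool frame -42.037042595481616 62.05846439589458
tool frame -152.2995428678483 63.469163389218934
tool frame -152.6853736740709 -56.66912599034062
tool frame -44.06058132724335 -57.73854245357019
tool frame -44.10188078721978 65.50243361814
```

```bash
python3 -m creep '[[0,0,0.065,0.7,0],[0,0,0,0.7,0],[0,0,0,0.7,0],[0,0,0,0.6,0],[0,0,0,0.4,0]]' >/dev/null
python3 -m creep '[[0,0,0,0.09,0.02],[0,-0.2,0,0,0],[0,-0.2,0,0,0],[0,-0.15,0,0,0],[0,-0.15,0,0,0]]'
python3 -m creep '[[0,-0.15,0,0,0],[0,-0.15,0,0,0],[0,-0.15,0,0,0],[0,-0.15,0,0,0],[0,-0.15,0,0,0]]'
python3 -m creep '[[0,-0.15,0,0,0],[0,-0.15,0,0,0],[0,-0.15,0,0,0],[0,-0.15,0,0,0],[0,0,0,0,0]]'
python3 go.py 542.3 -149.5 12 1.645
python3 - <<'E'
from h import *
cv2.imwrite("pics/top3.png",manip.snapshot("top"))
i=manip.camera_info("wrist"); w=manip.snapshot("wrist"); cv2.imwrite("pics/w3.png",w)
E
```

```text
clock: 9.75
ee_pos: [443.6, 173.8, 13.7]
tcp_rot: [3.138, -0.002, 2.062]
wrist_force: [-3.0, 6.6, 5.3]
gripper_width: 85.4
grip_force: 3.6
clock: 10.25
ee_pos: [460.4, 141.8, 13.7]
tcp_rot: [3.139, -0.005, 2.064]
wrist_force: [-4.2, 7.6, 6.8]
gripper_width: 85.3
grip_force: 3.8
clock: 10.75
ee_pos: [475.2, 114.1, 13.5]
tcp_rot: [3.139, -0.001, 2.063]
wrist_force: [-1.4, 2.8, 2.2]
gripper_width: 85.5
grip_force: 1.5
t 10.75 pose [475.2 114.1  13.5] [ 3.139e+00 -1.000e-03  2.063e+00] w 85.5 turn 3.99 axes before [-5.28  -1.306  0.03 ] after turn [-5.356  0.947  0.03 ] F [-1.4  2.8  2.2]
```

View pics/w3.png

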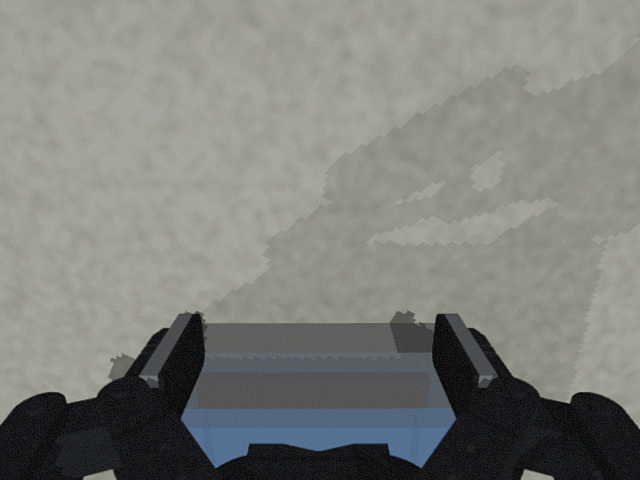

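```bash
python3 -m creep '[[0,-0.16,0.043,0,0.33],[0,-0.166,0.043,0,0.33],[0,-0.166,0.043,0,0.33],[0,-0.166,0.043,0,0.33],[0,-0.166,0.043,0,0.33]]'
python3 -m creep '[[0,-0.166,0.043,0,0.33],[0,-0.166,0.043,0,0.33],[0,-0.166,0.043,0,0.33],[0,-0.166,0.043,0,0.33],[0,-0.166,0.043,0,0.33]]'
python3 -m creep '[[0,-0.166,0.043,0,0.33],[0,-0.166,0.043,0,0.35],[0,0,0,0,0],[0,0,0,0,0],[0,0,0,0,0]]'
python3 go.py 542.3 -149.5 12 1.645
python3 - <<'E'
from h import *
im=manip.snapshot("top"); cv2.imwrite("pics/top4.png",im); s=manip.snapshot("scene"); cv2.imwrite("pics/sc4.png",s)
a=cv2.resize(im[180:380,330:560],None,fx=1.7,fy=1.7); b=cv2.resize(s[190:350,90:300],None,fx=1.9,fy=1.9)
H=max(a.shape[0],b.shape[0]); o=np.zeros((H,a.shape[1]+b.shape[1],3),np.uint8); o[:a.shape[0],:a.shape[1]]=a;o[:b.shape[0],a.shape[1]:]=b
print(o.shape); cv2.imwrite("pics/c4.png",o)
E
```

```text
clock: 11.35
ee_pos: [500.6, 81.8, 12.7]
tcp_rot: [3.141, -0.003, 1.889]
wrist_force: [-2.8, 6.4, 4.1]
gripper_width: 85.6
grip_force: 3.3
clock: 11.85
ee_pos: [521.6, 44.1, 12.7]
tcp_rot: [3.141, -0.003, 1.716]
wrist_force: [-1.4, 6.7, 4.3]
gripper_width: 85.4
grip_force: 2.9
clock: 12.35
ee_pos: [527.3, 27.0, 12.1]
tcp_rot: [-3.141, 0.001, 1.646]
wrist_force: [-0.2, -0.6, 0.2]
gripper_width: 85.0
grip_force: 0.0
t 12.35 pose [527.3  27.   12.1] [-3.141e+00  1.000e-03  1.646e+00] w 85.0 turn 0.01 axes before [-3.543e+00  3.300e-02  1.000e-03] after turn [-3.543e+00  3.800e-02  1.000e-03] F [-0.2 -0.6  0.2]
(340, 790, 3)
```

View pics/c4.png

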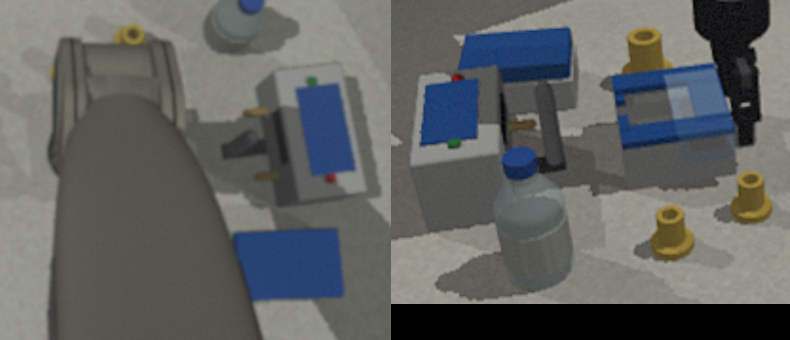

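```bash
python3 -m creep '[[0,0.1,0,-0.3,0],[0,0,0,-0.7,0],[0,0,0,-0.9,0],[0,-0.4,0,-0.9,0],[0,-0.5,0,-0.9,0]]' >/dev/null
python3 -m creep '[[0,-0.6,0,-0.8,0],[0,-0.5,0,0,0],[0,0,0,0,0],[0,0,0,0,0],[0,0,0,0,0]]'
python3 - <<'E'
from h import *
i=manip.camera_info("wrist"); w=manip.snapshot("wrist"); cv2.imwrite("pics/w5.png",w)
E
```

```text
clock: 13.45
ee_pos: [533.7, -65.8, 234.7]
tcp_rot: [-3.139, -0.001, 1.647]
wrist_force: [-0.2, 0.2, 0.2]
gripper_width: 85.3
grip_force: 0.0
```

View pics/w5.png

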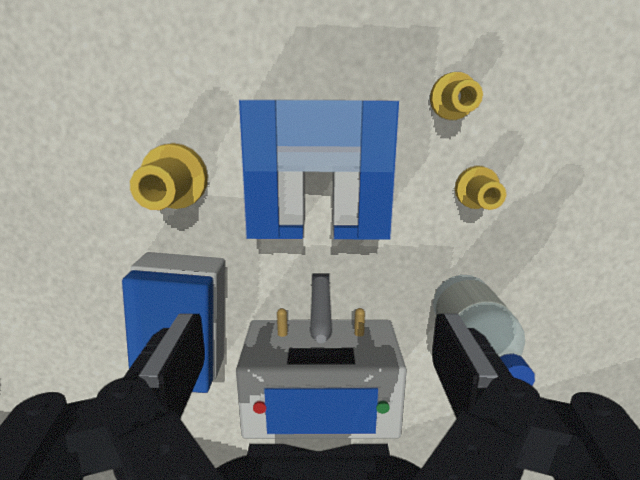

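The tank sits squarely in front of the dock: cover corners (240,100), (398,100), (391,239), (247,239); peg tips (282,310), (360,310); post top (320,338).

Run:
```python
from h import *
i=manip.camera_info("wrist"); w=cv2.imread("pics/w5.png"); hsv=cv2.cvtColor(w,cv2.COLOR_BGR2HSV)
m=cv2.inRange(hsv,(95,70,60),(125,255,255)); m[:85]=0;m[250:]=0;m[:,:225]=0;m[:,415:]=0
P=onplane("wrist",cv2.findNonZero(m)[:,0].astype(float),60,i)[:,:2].astype(np.float32)
r=cv2.minAreaRect(P); print('tank rect',np.round(r[0],1),np.round(r[1],1),r[2])
y=cv2.inRange(hsv,(10,90,50),(28,255,255))
g=cv2.cvtColor(w,cv2.COLOR_BGR2GRAY)
for nm,u0,u1 in(('L',270,294),('R',348,372)):
    s=y[306:336,u0:u1]; c=cv2.findNonZero(s)[:,0]+[u0,306]; print(nm,'top row',c[:,1].min(),'mean u (rows<326)',c[c[:,1]<326][:,0].mean())
    exec(f"pk{nm}=(c[c[:,1]<318][:,0].mean()+0.5,c[:,1].min())")
a=onplane("wrist",[pkL,pkR],30,i)[:,:2]; v=a[1]-a[0]
print('pegs',a.round(1),np.linalg.norm(v),'mid',a.mean(0).round(1),'dockyaw+90',np.degrees(np.arctan2(v[1],v[0])))
f=onplane("wrist",[[237,381],[405,381]],85,i)[:,:2]
# top front edge of dock via gradient-free reading; post
print('post',onplane("wrist",[[320.5,338]],105,i)[:,:2].round(1))
print('notch mid at z60',onplane("wrist",[[317.5,239]],60,i)[:,:2].round(1))
bl=onplane("wrist",cv2.findNonZero(cv2.inRange(hsv[388:434,262:380],(95,100,50),(125,255,255)))[:,0].astype(float)+[262,388],86,i)[:,:2].astype(np.float32)
print('screen',cv2.minAreaRect(bl))
```

```text
tank rect [531.6 -39.4] [119.8 109.9] 4.017145156860352
L top row 309 mean u (rows<326) 281.5779220779221
R top row 308 mean u (rows<326) 359.202614379085
pegs [[ 507.  -179.3]
 [ 582.2 -172.4]] 75.56542401421497 mid [ 544.6 -175.8] dockyaw+90 5.260313266946499
post [[ 542.8 -160.2]]
notch mid at z60 [[535.3 -94.4]]
screen ((550.0630493164062, -248.4556884765625), (100.17817687988281, 50.6406135559082), 4.482631683349609)
```

```bash
python3 -m creep '[[0,0.7,0,0,0],[0,0.7,0.01,0,0],[0,0.58,0,0.5,0],[0,0,0,0.9,0],[0,0,0,0.9,0]]' >/dev/null
python3 -m creep '[[0,0,0,0.9,0],[0,0,0,0.8,0],[0,0,0,0.45,0],[0,0,0,0,0],[0,0,0,0,0]]'
python3 -m creep '[[0,-0.12,0,0,0],[0,-0.13,0.005,0,0],[0,-0.13,0.005,0,0],[0,-0.13,0.005,0,0],[0,-0.13,0.005,0,0]]'
python3 -m creep '[[0,-0.13,0.005,0,0],[0,-0.13,0.005,0,0],[0,-0.13,0.005,0,0],[0,-0.13,0.005,0,0],[0,-0.13,0.005,0,0]]'
python3 -m creep '[[0,-0.13,0.005,0,0],[0,-0.13,0.005,0,0],[0,-0.05,0,0,0],[0,0,0,0,0],[0,0,0,0,0]]'
python3 go.py 542.8 -84 12 1.647
```

```text
clock: 14.5
ee_pos: [527.3, 32.7, 13.2]
tcp_rot: [-3.14, -0.0, 1.647]
wrist_force: [-0.7, 0.6, -0.4]
gripper_width: 85.1
grip_force: 0.0
clock: 15.0
ee_pos: [532.7, 0.7, 15.2]
tcp_rot: [3.138, -0.003, 1.646]
wrist_force: [-1.5, 6.6, 3.5]
gripper_width: 85.3
grip_force: 3.0
clock: 15.5
ee_pos: [536.2, -31.6, 15.2]
tcp_rot: [3.139, -0.003, 1.646]
wrist_force: [-1.1, 6.0, 3.9]
gripper_width: 85.3
grip_force: 3.2
clock: 16.0
ee_pos: [538.0, -47.7, 14.9]
tcp_rot: [3.139, -0.001, 1.646]
wrist_force: [0.4, 4.7, 3.5]
gripper_width: 85.7
grip_force: 2.2
t 16.0 pose [538.  -47.7  14.9] [ 3.139e+00 -1.000e-03  1.646e+00] w 85.7 turn -0.01 axes before [-0.732  0.042  0.057] after turn [-0.732  0.041  0.057] F [0.4 4.7 3.5]
```

```bash
python3 -m creep '[[0,-0.06,0,0,0],[0,-0.08,0,0,0],[0,-0.08,0,0,0],[0,-0.08,0,0,0],[0,-0.08,0,0,0]]'
python3 -m creep '[[0,-0.08,0,0,0],[0,-0.08,0,0,0],[0,-0.06,0,0,0],[0,-0.04,0,0,0],[0,0,0,0,0]]'
python3 go.py 542.8 -84 12 1.647
```

```text
clock: 16.5
ee_pos: [538.8, -65.5, 14.6]
tcp_rot: [3.14, -0.003, 1.647]
wrist_force: [-0.2, 6.9, 7.0]
gripper_width: 85.3
grip_force: 3.8
clock: 17.0
ee_pos: [539.7, -78.9, 14.4]
tcp_rot: [3.14, -0.002, 1.646]
wrist_force: [-0.0, 5.3, 4.5]
gripper_width: 85.2
grip_force: 3.1
t 17.0 pose [539.7 -78.9  14.4] [ 3.140e+00 -2.000e-03  1.646e+00] w 85.2 turn -0.01 axes before [-0.107  0.054  0.049] after turn [-0.107  0.054  0.049] F [-0.   5.3  4.5]
```

Past the peg tips with no rise in force. Press on gently until it seats.

```bash
python3 -m creep '[[0,-0.03,0,0,0],[0,-0.03,0,0,0],[0,-0.03,0,0,0],[0,-0.03,0,0,0],[0,0,0,0,0]]' | egrep 'ee_pos|wrist'
python3 -m creep '[[0,-0.03,0,0,0],[0,-0.03,0,0,0],[0,0,0,0,0],[0,0,0,0,0],[0,0,0,0,0]]'| egrep 'ee_pos|wrist'
```

```text
ee_pos: [539.8, -82.5, 14.5]
wrist_force: [0.0, 12.6, 8.3]
ee_pos: [539.5, -82.5, 14.5]
wrist_force: [-1.1, 20.7, 11.0]
```

```bash
python3 -m creep '[[0,0.3,0,0,0],[0,0.2,0,-0.3,0],[0,0,0,-0.9,0],[0,0,0,-0.9,0],[0,-0.3,0,-0.9,0]]' >/dev/null
python3 -m creep '[[0,-0.2,0,-0.9,0],[0,0,0,-0.5,0],[0,0,0,0,0],[0,0,0,0,0],[0,0,0,0,0]]' >/dev/null
python3 - <<'E'
from h import *
i=manip.camera_info("wrist"); w=manip.snapshot("wrist"); cv2.imwrite("pics/w6.png",w)
E
python3 go.py 400 -60 28 1.64
```

```text
t 19.05 pose [538.3 -88.2 231.4] [-3.138e+00 -1.000e-03  1.646e+00] w 85.5 turn 0.05 axes before [ 0.771 -2.717  4.069] after turn [ 0.755 -2.721  4.069] F [ 0.5 -0.1 -0. ]
```

View pics/w6.png

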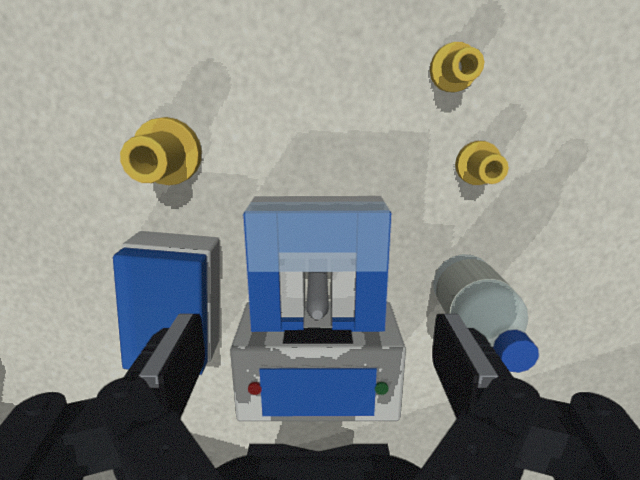

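The tank is home against the face, with the pegs hidden in the sockets. The post top at (317,316) stands in the pocket and the collar's hub is at (148,158).

Run:
```python
from h import *
i=manip.camera_info("wrist"); w=cv2.imread("pics/w6.png"); hsv=cv2.cvtColor(w,cv2.COLOR_BGR2HSV)
m=cv2.inRange(hsv,(95,70,60),(125,255,255)); m[:190]=0;m[333:]=0;m[:,:230]=0;m[:,400:]=0
P=onplane("wrist",cv2.findNonZero(m)[:,0].astype(float),60,i)[:,:2].astype(np.float32)
r=cv2.minAreaRect(P); print('tank',np.round(r[0],1),np.round(r[1],1),r[2])
print('post',onplane("wrist",[[317,316]],105,i)[:,:2].round(1))
y=cv2.inRange(hsv,(15,100,60),(35,255,255)); y[:,:110]=0;y[:,210:]=0;y[195:]=0;y[:100]=0
c=max(cv2.findContours(y,0,1)[0],key=cv2.contourArea)[:,0]
hb=c[c[:,0]<140]; fl=c[c[:,0]>165]
q=lambda p,z:onplane("wrist",p.astype(float),z,i)[:,:2]
def fit(p):
    A=np.c_[2*p,np.ones(len(p))]; s=np.linalg.lstsq(A,(p**2).sum(1),rcond=None)[0]; return s[:2].round(1),np.sqrt(s[2]+s[0]**2+s[1]**2).round(1)
print('hub',fit(q(hb,60)),'flange',fit(q(fl,14)))
```

```text
tank [ 541.6 -147.3] [119.8 111.9] 4.509598255157471
post [[ 542.8 -161.7]]
hub (array([402. , -60.2]), np.float64(20.0)) flange (array([402. , -60.1]), np.float64(29.1))
```

```bash
python3 -m creep '[[0,0.2,-0.7,0,0],[0,0.2,-0.7,0,0],[0,0.2,-0.7,0,0],[0,0.15,-0.6,0.5,0],[0,0,0,0.9,0]]' >/dev/null
python3 -m creep '[[0,0,0,0.9,0],[0,0,0,0.8,0],[0,0,0,0.5,0],[0,0,0,0,0],[0,0,0,0,0]]' >/dev/null
python3 go.py 401 -60.2 28 1.64
```

```text
t 20.05 pose [401.1 -60.8  52.8] [-3.139e+00 -1.000e-03  1.646e+00] w 85.3 turn 0.06 axes before [ 0.012 -0.002  0.496] after turn [ 0.012 -0.002  0.496] F [ 0.8 -0.7 -0. ]
```

```bash
python3 -m creep '[[0,0.01,0,0.3,0],[0,0,0,0.19,0],[0,0,0,0,0],[1,0,0,0,0],[1,0,0,0,0]]' 50 >/dev/null
python3 -m creep '[[1,0,0,0,0],[1,0,0,0,0],[1,0,0,0,0],[1,0,0,0,0],[1,0,0,0,0]]' 50
python3 -m creep '[[1,0,0,-0.3,0],[1,0,0,-0.6,0],[1,0,0,-0.7,0],[1,0,0,-0.7,0],[1,0,0,-0.2,0]]'
python3 go.py 543 -160.7 153 1.646
```

```text
clock: 21.05
ee_pos: [402.6, -60.9, 29.9]
tcp_rot: [3.141, 0.001, 1.646]
wrist_force: [-1.2, 0.4, 5.6]
gripper_width: 36.8
grip_force: 49.7
clock: 21.55
ee_pos: [405.0, -61.5, 157.9]
tcp_rot: [3.135, 0.003, 1.646]
wrist_force: [0.5, -0.8, -0.8]
gripper_width: 36.3
grip_force: 50.3
t 21.55 pose [405.  -61.5 157.9] [3.135e+00 3.000e-03 1.646e+00] w 36.3 turn -0.0 axes before [-2.186  2.603  0.097] after turn [-2.186  2.603  0.097] F [ 0.5 -0.8 -0.8]
```

```bash
python3 -m creep '[[1,-0.3,0.4,0,0],[1,-0.45,0.55,0,0],[1,-0.5,0.6,0,0],[1,-0.5,0.6,0,0],[1,-0.35,0.4,0,0]]' >/dev/null
python3 -m creep '[[1,-0.08,0.05,0,0],[1,0,0,0,0],[1,0,0,0,0],[1,0,0,0,0],[1,0,0,0,0]]'
python3 go.py 543 -161 153 1.646
python3 - <<'E'
from h import *
i=manip.camera_info("wrist"); w=manip.snapshot("wrist"); cv2.imwrite("pics/w7.png",w)
o=manip.observe(); z=o['ee_pos'][2]-29.9; print('underside',z)
hsv=cv2.cvtColor(w,cv2.COLOR_BGR2HSV); y=cv2.inRange(hsv,(15,100,60),(35,255,255)); y[:200]=0; y[:,:220]=0;y[:,420:]=0
c=max(cv2.findContours(y,0,1)[0],key=cv2.contourArea)[:,0]; print(c.min(0),c.max(0))
s=manip.snapshot("scene"); cv2.imwrite("pics/sc7.png",s)
a=cv2.resize(s[150:340,60:260],None,fx=2.2,fy=2.2); b=w[200:480,150:490]
H=max(a.shape[0],b.shape[0]); oo=np.zeros((H,a.shape[1]+b.shape[1],3),np.uint8); oo[:a.shape[0],:a.shape[1]]=a;oo[:b.shape[0],a.shape[1]:]=b
print(oo.shape); cv2.imwrite("pics/c7.png",oo)
E
```

```text
clock: 22.55
ee_pos: [539.2, -158.8, 154.0]
tcp_rot: [-3.141, -0.0, 1.646]
wrist_force: [0.6, -0.0, -0.3]
gripper_width: 36.5
grip_force: 50.3
t 22.55 pose [ 539.2 -158.8  154. ] [-3.141 -0.     1.646] w 36.5 turn 0.0 axes before [-0.05   0.073  0.02 ] after turn [-0.05   0.073  0.02 ] F [ 0.6 -0.  -0.3]
underside 124.21620882077843
[251 225] [385 405]
(418, 780, 3)
```

View pics/c7.png

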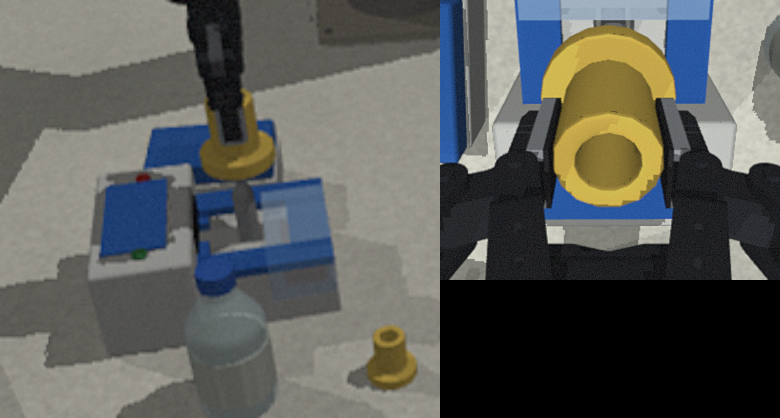

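The collar is upright in the fingers, flange down, just above the post. I'll measure where it sits in the hand.

```bash
python3 - <<'E'
from h import *
i=manip.camera_info("wrist"); w=cv2.imread("pics/w7.png"); hsv=cv2.cvtColor(w,cv2.COLOR_BGR2HSV)
y=cv2.inRange(hsv,(15,100,60),(35,255,255)); y[:200]=0; y[:,:220]=0;y[:,420:]=0
c=max(cv2.findContours(y,0,1)[0],key=cv2.contourArea)[:,0]
def fit(p):
    A=np.c_[2*p,np.ones(len(p))]; s=np.linalg.lstsq(A,(p**2).sum(1),rcond=None)[0]; return s[:2].round(1),np.sqrt(s[2]+s[0]**2+s[1]**2).round(1)
q=lambda p,z:onplane("wrist",p.astype(float),z,i)[:,:2]
print('flange',fit(q(c[c[:,1]<285],138)),'hub',fit(q(c[c[:,1]>365],184)))
E
python3 go.py 543 -161 82 1.646
```

```text
flange (array([ 539.3, -154.4]), np.float64(27.8)) hub (array([ 539.6, -158.8]), np.float64(18.3))
t 22.65 pose [ 539.6 -159.1  154.2] [ 3.142 -0.     1.646] w 36.5 turn 0.0 axes before [-0.044  0.065  1.444] after turn [-0.044  0.065  1.444] F [-0.4 -0.1 -0.3]
```

```bash
python3 -m creep '[[1,-0.06,0.07,0,0],[1,0,0,0,0],[1,0,0,0.15,0],[1,0,0,0.15,0],[1,0,0,0,0]]' | egrep 'ee_pos|wrist'
python3 -m creep '[[1,0,0,0.1,0],[1,0,0,0.1,0],[1,0,0,0.1,0],[1,0,0,0,0],[1,0,0,0,0]]'| egrep 'ee_pos|wrist'
```

```text
ee_pos: [542.4, -161.7, 137.1]
wrist_force: [0.4, 0.1, -0.6]
ee_pos: [543.7, -162.2, 123.8]
wrist_force: [0.2, 0.8, -0.9]
```

```bash
python3 -m creep '[[1,0,0,0.12,0],[1,0,0,0.12,0],[1,0,0,0.12,0],[1,0,0,0.12,0],[1,0,0,0,0]]' | egrep 'ee_pos|wrist'
python3 -m creep '[[1,0,0,0.1,0],[1,0,0,0.1,0],[1,0,0,0.06,0],[1,0,0,0,0],[1,0,0,0,0]]'| egrep 'ee_pos|wrist'
```

```text
ee_pos: [543.0, -162.1, 98.7]
wrist_force: [0.3, -0.4, -0.9]
ee_pos: [543.8, -162.3, 87.0]
wrist_force: [0.2, 0.2, -0.7]
```

Underside is now at about 57 mm. Lower the last bit, release, and back straight up.

```bash
python3 -m creep '[[1,0,0,0.04,0],[1,0,0,0.04,0],[1,0,0,0.02,0],[1,0,0,0,0],[1,0,0,0,0]]' | egrep 'ee_pos|wrist'
python3 -m creep '[[0.7,0,0,0,0],[0,0,0,0,0],[0,0,0,0,0],[0,0,0,0,0],[0,0,0,0,0]]'| egrep 'ee_pos|wrist|width'
python3 -m creep '[[0,0,0,-0.2,0],[0,0,0,-0.4,0],[0,0,0,-0.6,0],[0,0,0,-0.6,0],[0,0,0,-0.6,0]]' | egrep 'ee_pos|wrist'
python3 -m creep '[[0,0.5,0,-0.4,0],[0,0.5,0,0,0],[0,0.2,0,0,0],[0,0,0,0,0],[0,0,0,0,0]]' | egrep 'ee_pos|clock'
python3 - <<'E'
from h import *
i=manip.camera_info("wrist"); w=manip.snapshot("wrist"); cv2.imwrite("pics/w8.png",w); cv2.imwrite("pics/sc8.png",manip.snapshot("scene"))
hsv=cv2.cvtColor(w,cv2.COLOR_BGR2HSV); y=cv2.inRange(hsv,(15,100,60),(35,255,255))
q=lambda p,z:onplane("wrist",p.astype(float),z,i)[:,:2].astype(np.float32)
for c in cv2.findContours(y,0,1)[0]:
    if cv2.contourArea(c)>400: print(c[:,0].min(0),c[:,0].max(0),'hub-top z112 rect',cv2.minAreaRect(q(c[:,0],112)),'at z66',cv2.minAreaRect(q(c[:,0],66)))
# the same in the scene camera: highest and lowest yellow points above the post position
s=cv2.cvtColor(cv2.imread("pics/sc8.png"),cv2.COLOR_BGR2HSV); ys=cv2.inRange(s,(15,100,60),(35,255,255))
from numpy import array
c=manip.camera_info("scene"); K=array([[c['fx'],0,c['cx']],[0,c['fy'],c['cy']],[0,0,1.]])
print('expected hub top/ centre underside px',cv2.projectPoints(array([[543,-161,112],[543,-161,52],[573,-161,52.]]),array(c['rvec'],float),array(c['tvec'],float),K,array(c['dist_coeffs'],float))[0].reshape(-1,2))
for k in cv2.findContours(ys,0,1)[0]:
    if cv2.contourArea(k)>60: print('scene yellow',k[:,0].min(0),k[:,0].max(0))
E
```

```text
ee_pos: [543.8, -162.3, 82.0]
wrist_force: [-0.2, 1.5, -1.1]
ee_pos: [544.0, -162.4, 82.2]
wrist_force: [0.4, -0.1, -0.0]
gripper_width: 85.4
ee_pos: [543.8, -162.3, 204.0]
wrist_force: [1.1, -0.4, -0.7]
clock: 26.65
ee_pos: [539.0, -102.7, 221.6]
[283 244] [354 333] hub-top z112 rect ((542.6640625, -146.31161499023438), (48.916866302490234, 68.20723724365234), 4.336760997772217) at z66 ((544.4385375976562, -169.31765747070312), (57.83829116821289, 80.6468505859375), 4.33676290512085)
[461 125] [516 171] hub-top z112 rect ((639.5496826171875, -43.19255447387695), (27.840335845947266, 34.07846450805664), 54.154117584228516) at z66 ((658.9942016601562, -47.39179611206055), (32.91787338256836, 40.29369354248047), 54.15403747558594)
[435  20] [491  73] hub-top z112 rect ((612.5903930664062, 14.486291885375977), (31.538108825683594, 28.14733123779297), 54.4178581237793) at z66 ((627.1181030273438, 20.806503295898438), (37.28999710083008, 33.28090286254883), 54.418033599853516)
expected hub top/ centre underside px [[167.11133671 230.04295035]
 [171.84562344 256.24442328]
 [171.24597716 265.87458849]]
scene yellow [227 298] [248 326]
scene yellow [269 280] [289 307]
scene yellow [156 225] [187 263]
```

Run:
```python
from h import *
print(manip.close_job())
```

```text
the job is handed in; nothing more can be done
None
```

I slid the tank home onto the dock's pegs, lowered the largest collar over the post flange down into the pocket, let go of everything, and handed the job in at about 27 s; the hand-in call returned no verdict, but the last camera measurements fit the collar lying in the pocket.

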